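# Draw an interlocked jaw insert out of the grip-insert rack

## Robot

A 6-joint arm with a two-finger parallel gripper is mounted at the origin on a cart in front of the work surface, level with it; the furniture and walls round the work are solid. World frame = base frame: x ahead of the robot, y to its left, z up, the work surface at z = 0. Lengths are in m, angles in rad, forces in N, time in s.
With the tool pointing down it reaches from about 0.3 to 0.875 m from the base axis. Payload 6.4 kg.
Tool frame: the origin (TCP) lies on the mounting face of the last link; the fingertips stand 173 mm ahead of it and the grasp point (between the pads) lies 155 mm ahead of it; y points along the fingers, x is the direction in which the jaws open and shut, and the axes are right-handed (so a half turn about y gives the same grasp; the last joint's range is limited). The gripper opens to 85 mm and grips with 20 to 120 N. Pads are 22 mm wide; open, the fingers measure 114 mm over their backs; the gripper's body (76 mm by 85 mm) begins 54 mm behind the grasp point. The pads swing forward as they close: fully open they stand 13 mm farther back than shut.
Start: joints at [1.042, 0.181, 1.607, -0, 1.354, -0.206], TCP at [0.182, 0.545, 0.405] pointing down, gripper open.
Joint ranges: [-2.99, 2.99], [-0.89, 2.07], [0.3, 2.58], [-1.14, 4.28], [0, 2.63], [-3.12, 3.12]. Speed limits (rad/s): [2.57, 2.57, 3.01, 3.14, 3.14, 3.14].

## Interface

Orientations are given as a unit quaternion [w, x, y, z].
In Python, from bench import * gives the robot as it stands.
- The arm moves only by the tool move_arm, never from a script. Its argument "moves" is a list of rows, each a list of 3 entries, a list of its own where there are three numbers: the opening, from 0 (shut) to 1 (fully open), then the shift along the tool's x, y, z in m, then the turn, a rotation vector about the tool's x, y, z in rad. In form: [[gripper, [x, y, z], [ax, ay, az]], ...]. A call has 1 to 8 rows; each row shifts and turns the commanded pose from where the row before left it, along the tool's axes as they then stand; what a row does not reach is not made up. A row lasts 1/12 s, in which the tool goes at most 41.7 mm and 7.16 degrees, less where a joint would pass 70% of its speed; a pose out of reach is approached as far as the arm can. A call is refused whole if a number of a shift passes 0.0417 or a number of a turn 0.125, either way. A call with a gripper value outside its range is refused whole. The fingers move at their own pace and stop on an object; the grip force is fixed at half the most. Time passes only in rows, so rows that do not move let the fingers close. It gives the time, the measured TCP pose, the force and the opening at its end, in the units of the state.
- get_obs(): the state, without advancing time (a new reading comes with each control period).
- camera(name): name is "scene" or "side" or "wrist"; returns a dict with "pixels" (420x560x3 uint8, red, green, blue), "z_map" (420x560 float32, m along the optical axis (not along the pixel's ray), 0 where there is no reading), "fov_y" (degrees; the focal length in pixels is half the picture's height over the tangent of half this angle, whatever the lens; pixels are square), "cx", "cy" (the principal point, pixels), "cam_to_world" (4x4, takes a point from camera to world coordinates). Camera axes: x right, y down, z forward; pixel columns grow to the right and rows downward; lengths in m; the calibration is good to about 2 mm. The wrist camera is an equidistant fisheye: a pixel r from the principal point sees the ray r / f radians off the axis. A picture is of the moment at which its call begins.
- hand_in(): hands the job in, once; it reports no verdict.
The state is a dict: "time_s": time; "q": joint angles; "dq": joint speeds; "joint_efforts": joint torques, N m; "eef_pos": TCP position; "eef_rot": TCP orientation; "wrist_force": force on the tool from outside, world axes, zero at the start; "torque": the same for the moment, N m; "opening": opening from 0.0 (shut) to 1.0 (fully open).
Only numpy, scipy, OpenCV 4.12 (cv2) and the standard library are available. Lean on these libraries where they do the work, as an engineer would, in place of code of your own. Each camera call takes 0.05 s, during which the arm holds its last target. There are 200 camera calls.

## Task

The insert with the channel milled front to back across its head is needed for the next pull test. Swing the rack's keeper bar open, right back away from you, press the ejector pad in front of that insert fully down so that it rises between its neighbours and stays up, then take it by its head and lift it straight up out of the row, without wrenching it sideways and leaving the other two inserts seated. Stand it upright about the middle of the low tray with the black liner, let go, and swing the keeper bar fully closed over the rack again; do not disturb the mug, calculator, weight or stapler.

Things in the scene. Friction and masses are not known exactly. Their poses are not given: they have to be found in the camera images.
- rack: Grey metal rack fixed to the worktop, 94 x 214 mm; origin on the worktop under the middle of the row; x away from the robot, y left along the row. Seats at y = +50, 0, -50 mm, 20 mm up. Seated inserts interlock with one another and the end cheeks and stand 96 mm high, 1 mm above the 8 mm thick front and back walls (outer faces at x = -33 and +33 mm): no finger room until ejected.
- insert_channel: The insert to take out, in any seat: a dark-floored channel 14 mm wide, 12 mm deep runs front to back across its head. Bright metal block 46 (x) x 48.5 (y) x 76 mm, about 0.42 kg (+-25 %); origin at the centre of its underside, axes as the rack's. Full-height T-tongue on its +y side (reaches 14 mm out), matching T-groove in its -y side; 1.5 to 2 mm play. Front and back faces plain, 46 mm apart.
- insert_plain: To leave seated, in any seat: head flat all over. Bright metal block 46 (x) x 48.5 (y) x 76 mm, about 0.42 kg (+-25 %); origin at the centre of its underside, axes as the rack's. Full-height T-tongue on its +y side (reaches 14 mm out), matching T-groove in its -y side; 1.5 to 2 mm play. Front and back faces plain, 46 mm apart.
- insert_step: To leave seated, in any seat: front 19 mm of its head cut 12 mm lower, dark-floored. Bright metal block 46 (x) x 48.5 (y) x 76 mm, about 0.42 kg (+-25 %); origin at the centre of its underside, axes as the rack's. Full-height T-tongue on its +y side (reaches 14 mm out), matching T-groove in its -y side; 1.5 to 2 mm play. Front and back faces plain, 46 mm apart.
- keeper (a joint): Keeper bar, flat steel, 14 x 198 x 6 mm, lying along the row over the inserts (98 to 104 mm above the worktop); swings level about a pivot at the rack's right end, away from the robot. 0 = closed; at 1.57 rad it points along the rack's +x; 1.75 = stop, swung right back. Light friction (0.6 N at its post); stays where it is left.
- keeper_pivot (a point): Pivot of the keeper bar: rack x = +12, y = -92 mm, 101 mm above the worktop. Seen from above the bar turns clockwise to open.
- keeper_post (a point): Upright finger post on the keeper bar, 75 mm from the pivot: 11 mm thick with a 16 mm black knob on top, from 104 to 137 mm above the worktop; this point is 119 mm above the worktop.
- ejector_left_pad (a point): Left ejector's black ribbed pad (24 x 28 mm), top centre: at rest 90 mm in front (-x) of the seat it serves, same rack y, 56 mm above the worktop. Pressed straight down it descends 37 mm to its stop and drifts 5 mm forward.
- ejector_middle_pad (a point): Middle ejector's black ribbed pad (24 x 28 mm), top centre: at rest 90 mm in front (-x) of the seat it serves, same rack y, 56 mm above the worktop. Pressed straight down it descends 37 mm to its stop and drifts 5 mm forward.
- ejector_right_pad (a point): Right ejector's black ribbed pad (24 x 28 mm), top centre: at rest 90 mm in front (-x) of the seat it serves, same rack y, 56 mm above the worktop. Pressed straight down it descends 37 mm to its stop and drifts 5 mm forward.
- ejector_left (a joint): Left ejector lever: 0 at rest, 0.68 rad pressed fully down, when its toe holds the insert 25 mm above its seat. Takes 8 to 14 N on the pad. Stiff pivot: stays where it is left, under the insert's weight too.
- ejector_middle (a joint): Middle ejector lever: 0 at rest, 0.68 rad pressed fully down, when its toe holds the insert 25 mm above its seat. Takes 8 to 14 N on the pad. Stiff pivot: stays where it is left, under the insert's weight too.
- ejector_right (a joint): Right ejector lever: 0 at rest, 0.68 rad pressed fully down, when its toe holds the insert 25 mm above its seat. Takes 8 to 14 N on the pad. Stiff pivot: stays where it is left, under the insert's weight too.
- rack_seat_middle (a point): Middle seat, 20 mm above the worktop. An insert has left the row when its underside is 76 mm above its seat.
- tray_liner (a point): Centre of the black rubber liner (118 x 138 mm) in the grey plastic tray (130 x 150 mm over its 5 mm walls, 20 mm high, fixed), on the liner's top, 8 mm above the worktop; x and y along the tray's short and long sides.
- mug: Spotted mug, 92 mm across and 93 mm high, bystander; origin at the centre of its underside.
- calculator: Desk calculator 139 x 82 x 15 mm, bystander; origin at the centre of its underside.
- weight: Metal calibration weight, 43 mm across and 60 mm high, bystander; origin at the centre of its underside.
- stapler: Stapler 34 x 136 x 46 mm, bystander; origin at the centre of its underside.

How it is judged:
On the way, in this order (a step that is already met when the one before it is completed fails the run):
1. the keeper bar is swung back clear of the row (at least 1.3 rad) (value of joint keeper above 1.3 rad), for 0.2 s.
2. the channelled insert stands at least 18 mm up on its ejector, untouched by the fingers, the others seated (z of insert_channel in the frame of rack between 0.038 and 0.06 m and contact force between the fingers and insert_channel below 0.3 N and z of insert_plain in the frame of rack between 0.017 and 0.024 m and angle between each of insert_plain, insert_step's own z axis and vertical below 0.08 rad and x of insert_plain in the frame of rack between -0.004 and 0.004 m and z of insert_step in the frame of rack between 0.017 and 0.024 m and x of insert_step in the frame of rack between -0.004 and 0.004 m), for 0.2 s.
3. it has been lifted straight up clear of its neighbours, still upright over the row, the others seated (z of insert_channel in the frame of rack above 0.096 m and x of insert_channel in the frame of rack between -0.02 and 0.02 m and y of insert_channel in the frame of rack between -0.075 and 0.075 m and angle between insert_channel's own z axis and vertical below 0.2 rad and z of insert_plain in the frame of rack between 0.017 and 0.024 m and angle between each of insert_plain, insert_step's own z axis and vertical below 0.08 rad and x of insert_plain in the frame of rack between -0.004 and 0.004 m and z of insert_step in the frame of rack between 0.017 and 0.024 m and x of insert_step in the frame of rack between -0.004 and 0.004 m), for 0.05 s.
4. it stands upright on the tray's liner, let go (x of insert_channel in the frame of tray_liner between -0.033 and 0.033 m and y of insert_channel in the frame of tray_liner between -0.043 and 0.043 m and z of insert_channel in the frame of tray_liner between -0.004 and 0.004 m and angle between insert_channel's own z axis and vertical below 0.08 rad and linear speed of insert_channel below 0.02 m/s and contact force between the fingers and insert_channel below 0.3 N), for 0.2 s.
5. the keeper bar is closed again (within 0.1 rad) (value of joint keeper below 0.1 rad), for 0.2 s.
At the end, for the whole second after the job is handed in: The channelled insert stands upright (within 0.08 rad), released and at rest on the tray liner, wholly inside the walls (middle within 33 mm of the centre along x, 43 mm along y); the keeper bar is closed to within 0.1 rad; the other two inserts are seated, raised no more than 4 mm (all of step 4 and value of joint keeper below 0.1 rad and z of insert_plain in the frame of rack between 0.017 and 0.024 m and angle between each of insert_plain, insert_step's own z axis and vertical below 0.08 rad and x of insert_plain in the frame of rack between -0.004 and 0.004 m and z of insert_step in the frame of rack between 0.017 and 0.024 m and x of insert_step in the frame of rack between -0.004 and 0.004 m); the robot touches nothing.
It fails at once if another insert is raised or pulled out of its seat by more than 8 mm (distance of any of insert_plain, insert_step from where it was at the start of the episode above 0.008 m).
It fails at once if the insert is wrenched against a neighbour (over 30 N between them) (contact force between insert_channel and insert_plain above 30 N or contact force between insert_channel and insert_step above 30 N).
It fails at once if the mug, calculator, weight or stapler is shifted by more than 20 mm (distance of any of mug, calculator, weight, stapler from where it was at the start of the episode above 0.02 m).
It also fails if it takes over 72 s, if anything falls off the work surface, if the arm or the gripper's body presses on something with over 40 N, if the wrist force passes 120 N, or if a joint passes its speed limit or range.

## Working session

There is one attempt and no reset: what is moved stays moved. The work goes in short steps, Python scripts to look and compute and a tool call to move; the robot and the scene stay as the last step left them, time stands still between calls to the robot, and variables do not carry over. Pictures are saved under pics/ and viewed, about 8 in all and at most 12, crops included, and the job is handed in when it is done.

Besides the shell and the picture viewer there is one more tool, called after "Emit:" as name([rows], argument=value, ...), one row to a line, values as JSON. move_arm: Moves the arm, as the interface text tells. Its arguments: {"type":"object","properties":{"moves":{"type":"array","items":{"type":"array"}}},"required":["moves"]}

```bash
ls; mkdir -p pics; cat > h.py <<'E'
from bench import *
import numpy as np, cv2
def cap(n):
    c=camera(n); np.savez('/tmp/%s.npz'%n, **{k:np.asarray(v) for k,v in c.items()})
    return c
def load(n): return dict(np.load('/tmp/%s.npz'%n))
def world(c,u,v,z=None):
    # depth-based point, or ray onto plane z
    f=210/np.tan(np.radians(float(c['fov_y']))/2); M=c['cam_to_world']
    d=np.array([(u-c['cx'])/f,(v-c['cy'])/f,1.])
    if z is None:
        return (M@np.r_[d*c['z_map'][int(round(v)),int(round(u))],1])[:3]
    r=M[:3,:3]@d; o=M[:3,3]; return o+r*(z-o[2])/r[2]
def wray(c,u,v,z):
    f=210/np.tan(np.radians(float(c['fov_y']))/2); M=c['cam_to_world']
    a=np.array([u-c['cx'],v-c['cy']]);r=np.hypot(*a)+1e-9;t=r/f
    d=np.r_[a/r*np.sin(t),np.cos(t)]; r=M[:3,:3]@d; o=M[:3,3]; return o+r*(z-o[2])/r[2]
E
python3 - <<'E'
from h import *
o=get_obs();print(o['eef_pos'],o['eef_rot'],o['time_s'],o['opening'])
for n in ['scene','side']:
    c=cap(n);print(n,c['fov_y'],c['cx'],c['cy'],np.round(c['cam_to_world'],3).tolist())
    cv2.imwrite(f'pics/{n}0.png',c['pixels'][:,:,::-1])
E
```

```text
pics
[0.18225476 0.54507909 0.40378926] [-0.57358977  0.57409076  0.412601   -0.41373298] 0.0 0.9989302668591457
scene 42.28792867575619 281.7283836197109 208.13003002748152 [[0.27, -0.575, 0.772, -0.776], [-0.963, -0.166, 0.213, -0.396], [0.006, -0.801, -0.599, 1.131], [0.0, 0.0, 0.0, 1.0]]
side 57.68615770533738 276.0429018845144 208.0261963157319 [[-0.996, -0.041, 0.078, 0.446], [-0.087, 0.566, -0.82, 0.853], [-0.011, -0.824, -0.567, 0.698], [0.0, 0.0, 0.0, 1.0]]
```

View pics/scene0.png

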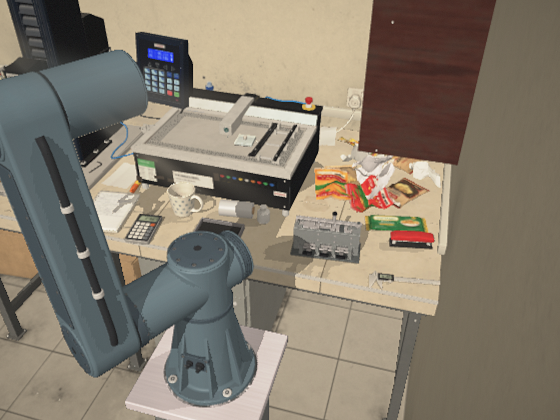

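View pics/side0.png

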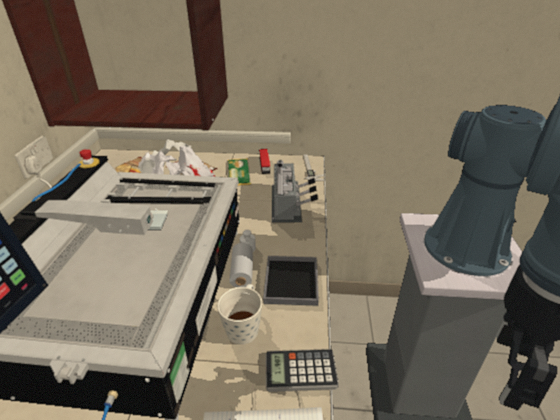

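The scene view shows the rack at about (328,237) and the tray at (220,230). The stapler is at (410,240), the mug at (183,200) and the calculator at (143,229). The side view has the rack at (287,190) and the tray at (291,280). Next I'll enlarge the rack and get rough positions from depth.

```bash
python3 - <<'E'
from h import *
c=load('scene');s=load('side')
for n,k,pts in [('scene',c,[(328,222),(300,220),(358,224),(335,215),(220,230),(410,240),(183,200),(143,229),(240,208),(262,212),(300,255),(356,258)]),('side',s,[(287,190),(291,280),(265,160),(240,310),(300,368),(243,258),(310,180),(287,165)])]:
    for p in pts: print(n,p,np.round(world(k,*p),3))
a=cv2.resize(c['pixels'][195:275,275:375],None,fx=5.5,fy=5.5,interpolation=cv2.INTER_CUBIC)
b=cv2.resize(s['pixels'][145:235,255:345],None,fx=4.8,fy=4.8,interpolation=cv2.INTER_CUBIC)
b=cv2.resize(b,(240*b.shape[1]//b.shape[1]*1,240)) if 0 else b
h=max(a.shape[0],b.shape[0]);w=np.zeros((h,a.shape[1]+b.shape[1],3),np.uint8)
w[:a.shape[0],:a.shape[1]]=a;w[:b.shape[0],a.shape[1]:]=b
w=cv2.resize(w,(800,int(800*h/w.shape[1])));print(w.shape)
cv2.imwrite('pics/crop1.png',w[:,:,::-1])
E
```

```text
scene (328, 222) [ 0.524 -0.185  0.1  ]
scene (300, 220) [ 0.515 -0.099  0.096]
scene (358, 224) [ 0.534 -0.275  0.104]
scene (335, 215) [ 0.522 -0.205  0.133]
scene (220, 230) [0.504 0.167 0.004]
scene (410, 240) [ 0.598 -0.437  0.027]
scene (183, 200) [0.528 0.3   0.083]
scene (143, 229) [0.433 0.408 0.01 ]
scene (240, 208) [0.581 0.123 0.049]
scene (262, 212) [0.595 0.051 0.037]
scene (300, 255) [ 0.462 -0.114  0.   ]
scene (356, 258) [ 0.494 -0.285  0.003]
side (287, 190) [ 0.504 -0.114  0.096]
side (291, 280) [0.476 0.168 0.008]
side (265, 160) [ 0.604 -0.402  0.044]
side (240, 310) [0.583 0.293 0.032]
side (300, 368) [0.445 0.412 0.013]
side (243, 258) [0.598 0.146 0.053]
side (310, 180) [ 0.436 -0.25   0.054]
side (287, 165) [ 0.515 -0.274  0.095]
(358, 800, 3)
```

View pics/crop1.png

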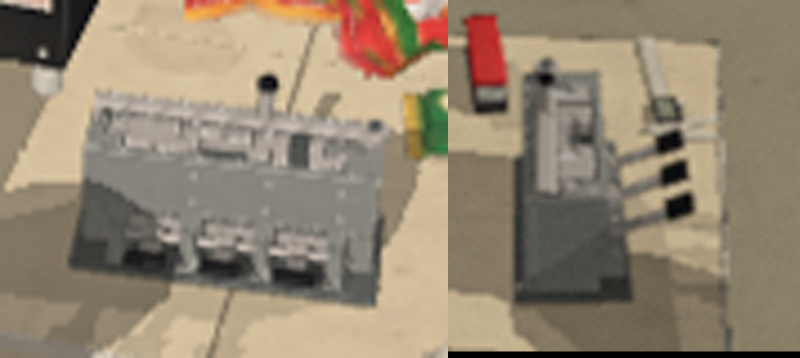

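```bash
cat >> h.py <<'E'
from scipy.spatial.transform import Rotation as Ro
def pose():
    o=get_obs(); q=o['eef_rot']; return np.array(o['eef_pos']),Ro.from_quat([q[1],q[2],q[3],q[0]]),o
def goal(p,psi,flip=1):
    """tool down, tool x along flip*(cos psi, sin psi). print total tool-frame shift and turn"""
    P,R,o=pose(); x=flip*np.array([np.cos(psi),np.sin(psi),0]); z=np.array([0,0,-1.]); y=np.cross(z,x)
    G=Ro.from_matrix(np.c_[x,y,z]); d=np.asarray(p)-P
    rv=(R.inv()*G).as_rotvec()
    print('t %.2f pos'%o['time_s'],np.round(P,4),'shift(tool now)',np.round(R.inv().apply(d),4),'turn',np.round(rv,4),'shift(goal axes)',np.round(G.inv().apply(d),4),'n',np.ceil(np.linalg.norm(d)/.0417), np.ceil(np.linalg.norm(rv)/.125))
E
python3 - <<'E'
from h import *
P,R,o=pose();print(np.round(R.as_matrix(),3))
for f in (1,-1): goal([.46,-.19,.42],.107,f)
c=cap('wrist');print(np.round(R.inv().apply(c['cam_to_world'][:3,3]-P),3),np.round(R.inv().as_matrix()@c['cam_to_world'][:3,:3],2).tolist(),c['fov_y'])
E
```

```text
[[ 0.317 -0.001 -0.948]
 [ 0.948 -0.001  0.317]
 [-0.002 -1.     0.   ]]
t 0.10 pos [0.1823 0.5451 0.4039] shift(tool now) [-0.6091 -0.0154 -0.4966] turn [-1.3818  0.8882  0.8858] shift(goal axes) [ 0.1976  0.7606 -0.0161] n 19.0 15.0
t 0.10 pos [0.1823 0.5451 0.4039] shift(tool now) [-0.6091 -0.0154 -0.4966] turn [-0.9758 -1.5182 -1.5192] shift(goal axes) [-0.1976 -0.7606 -0.0161] n 19.0 19.0
[-0.     0.031  0.082] [[1.0, -0.0, -0.0], [0.0, -0.32, 0.95], [-0.0, -0.95, -0.32]] 65.70646984690485
```

The readings show tool y is the finger axis and currently points down, so I'll correct the helper for that.

```bash
python3 - <<'E'
s=open('h.py').read()
s=s.replace("z=np.array([0,0,-1.]); y=np.cross(z,x)","y=np.array([0,0,-1.]); z=np.cross(x,y)")
open('h.py','w').write(s)
E
python3 - <<'E'
from h import *
for f in (1,-1): goal([.46,-.19,.42],.107,f)
print(get_obs()['q'])
E
```

```text
t 0.15 pos [0.1823 0.5451 0.404 ] shift(tool now) [-0.6091 -0.0153 -0.4966] turn [ 6.000e-04  1.141e+00 -1.400e-03] shift(goal axes) [ 0.1976 -0.016  -0.7606] n 19.0 10.0
t 0.15 pos [0.1823 0.5451 0.404 ] shift(tool now) [-0.6091 -0.0153 -0.4966] turn [-1.6000e-03 -2.0006e+00 -6.0000e-04] shift(goal axes) [-0.1976 -0.016   0.7606] n 19.0 17.0
[ 1.04171062e+00  1.81398053e-01  1.60779777e+00 -2.52135378e-05
  1.35380864e+00 -2.06311991e-01]
```

Emit:
move_arm([
  [1, [-0.02, 0, -0.03], [0, 0.12, 0]],
  [1, [-0.02, 0, -0.03], [0, 0.12, 0]],
  [1, [-0.02, 0, -0.03], [0, 0.12, 0]],
  [1, [-0.02, 0, -0.03], [0, 0.12, 0]],
  [1, [0, 0, -0.04], [0, 0.12, 0]],
  [1, [0, 0, -0.04], [0, 0.12, 0]],
  [1, [0, 0, -0.04], [0, 0.12, 0]],
  [1, [0, 0, -0.04], [0, 0.12, 0]],
])

```text
time_s: 0.82
eef_pos: [0.3372, 0.285, 0.4047]
eef_rot: [0.7, -0.7, -0.1, 0.099]
wrist_force: [-0.3, 0.4, 0.9]
opening: 1.003
```

```bash
python3 - <<'E'
from h import *
goal([.46,-.19,.42],.107)
E
```

```text
t 0.82 pos [0.3372 0.285  0.4047] shift(tool now) [-0.0144 -0.0153 -0.4904] turn [-0.      0.1753  0.0006] shift(goal axes) [ 0.0713 -0.0153 -0.4854] n 12.0 2.0
```

Emit:
move_arm([
  [1, [0, 0, -0.04], [0, 0.09, 0]],
  [1, [0, 0, -0.04], [0, 0.085, 0]],
  [1, [0.01, 0, -0.04], [0, 0, 0]],
  [1, [0.01, 0, -0.04], [0, 0, 0]],
  [1, [0.01, 0, -0.04], [0, 0, 0]],
  [1, [0.01, 0, -0.04], [0, 0, 0]],
  [1, [0.01, 0, -0.04], [0, 0, 0]],
  [1, [0.01, 0, -0.04], [0, 0, 0]],
])

```text
time_s: 1.48
eef_pos: [0.4423, -0.0248, 0.4047]
eef_rot: [0.706, -0.706, -0.04, 0.04]
wrist_force: [0.6, 0.0, -0.0]
opening: 0.995
```

Emit:
move_arm([
  [1, [0, -0.01, -0.04], [0, 0, 0]],
  [1, [0, 0, -0.03], [0, 0, 0]],
  [1, [0, 0, -0.01], [0, 0, 0]],
  [1, [0, 0, 0], [0, 0, 0]],
])

```text
time_s: 1.82
eef_pos: [0.4513, -0.1043, 0.4144]
eef_rot: [-0.706, 0.706, 0.038, -0.039]
wrist_force: [-0.7, 0.4, -0.4]
opening: 0.997
```

```bash
python3 - <<'E'
from h import *
goal([.46,-.19,.42],.107)
c=cap('wrist');cv2.imwrite('pics/w1.png',c['pixels'][:,:,::-1]);s=cap('scene');cap('side')
E
```

```text
t 1.82 pos [ 0.4513 -0.1043  0.4144] shift(tool now) [-0.0007 -0.0056 -0.0862] turn [ 0.      0.0022 -0.0004] shift(goal axes) [-0.0005 -0.0056 -0.0862] n 3.0 1.0
```

View pics/w1.png

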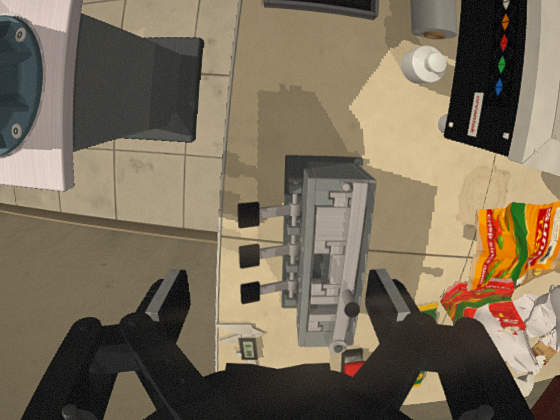

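```bash
python3 - <<'E'
from h import *
c=load('wrist')
a=cv2.resize(c['pixels'][145:355,225:385],None,fx=2.85*1,fy=2.85,interpolation=cv2.INTER_CUBIC);cv2.imwrite('pics/w1c.png',a[:,:,::-1])
f=210/np.tan(np.radians(float(c['fov_y']))/2)
hsv=cv2.cvtColor(c['pixels'],cv2.COLOR_RGB2HSV)
m=((c['pixels'].max(2)<45)).astype(np.uint8); m[:,:235]=0;m[:,365:]=0;m[:195]=0;m[310:]=0
n,l,st,ce=cv2.connectedComponentsWithStats(m)
for i in range(1,n):
    if st[i,4]>40: print(st[i],ce[i].round(1),'at .056',wray(c,*ce[i],.056).round(4))
p=wray(c,352,310,.137);print('post knob',p)
for q in [(347,187),(338,348)]: print(q,wray(c,*q,.104))
E
```

```text
[238 202  21  25 447] [248.3 213.7] at .056 [ 0.4233 -0.1414  0.056 ]
[240 257  19  11 111] [248.8 262.6] at .056 [ 0.4282 -0.2004  0.056 ]
[241 282  19  21 331] [249.9 292. ] at .056 [ 0.4323 -0.2403  0.056 ]
post knob [ 0.53170735 -0.19810371  0.137     ]
(347, 187) [ 0.51199873 -0.08908718  0.104     ]
(338, 348) [ 0.5399665 -0.2780333  0.104    ]
```

View pics/w1c.png

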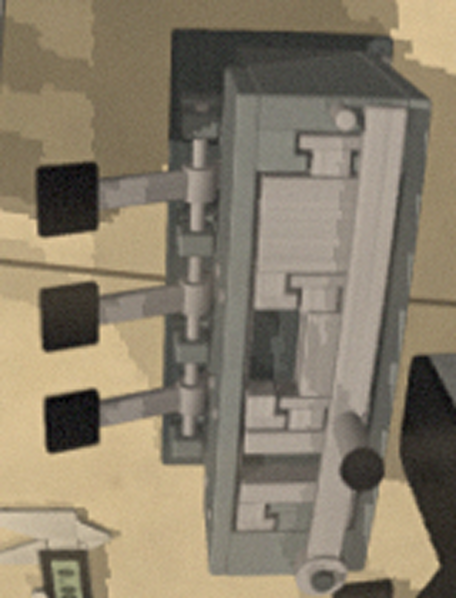

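Reading the wrist crop, the left head is flat (plain). The middle one has a dark front part and a bright back (step). The right one, crop (275,468), has a dark band running front to back, so the channelled insert is in the right seat. The pads give a rack yaw of about 0.095, and the post at (.531,-.198) agrees with that rack pose. I'll straddle the post with half-open fingers.

```bash
python3 - <<'E'
from h import *
goal([.531,-.198,.37],-.69); print(get_obs()['q'])
E
```

```text
t 1.97 pos [ 0.451  -0.101   0.4142] shift(tool now) [ 0.0685  0.044  -0.1055] turn [-8.000e-04  8.036e-01 -1.300e-03] shift(goal axes) [ 0.1235  0.0442 -0.0239] n 4.0 7.0
[-4.78239478e-01 -8.81464857e-02  1.86754081e+00  5.86932722e-04
  1.36357123e+00 -5.91954807e-01]
```

Emit:
move_arm([
  [0.5, [0, 0, 0], [0, 0.1, 0]],
  [0.5, [0, 0, 0], [0, 0.1, 0]],
  [0.5, [0, 0, 0], [0, 0.1, 0]],
  [0.5, [0, 0, 0], [0, 0.1, 0]],
  [0.5, [0, 0, 0], [0, 0.1, 0]],
  [0.5, [0, 0, 0], [0, 0.1, 0]],
  [0.5, [0, 0, 0], [0, 0.1, 0]],
  [0.5, [0, 0, 0], [0, 0.1, 0]],
])

```text
time_s: 2.63
eef_pos: [0.4511, -0.1, 0.4145]
eef_rot: [0.666, -0.665, 0.239, -0.239]
wrist_force: [-0.9, -0.3, 0.0]
opening: 0.498
```

Emit:
move_arm([
  [0.5, [0.03, 0.01, -0.006], [0, 0, 0]],
  [0.5, [0.03, 0.01, -0.006], [0, 0, 0]],
  [0.5, [0.03, 0.01, -0.006], [0, 0, 0]],
  [0.5, [0.03, 0.014, -0.006], [0, 0, 0]],
  [0.5, [0.003, 0, 0], [0, 0, 0]],
  [0.5, [0, 0, 0], [0, 0, 0]],
  [0.5, [0, 0, 0], [0, 0, 0]],
])

```text
time_s: 3.22
eef_pos: [0.5311, -0.1969, 0.3705]
eef_rot: [0.666, -0.666, 0.238, -0.237]
wrist_force: [-0.1, 0.0, 0.3]
opening: 0.497
```

```bash
python3 - <<'E'
from h import *
c=cap('wrist');cv2.imwrite('pics/w2.png',c['pixels'][:,:,::-1])
goal([.531,-.198,.37],-.69); print(get_obs()['q'],get_obs()['opening'])
for n in ('scene','side'): cap(n)
E
```

```text
t 3.27 pos [ 0.531  -0.1969  0.3711] shift(tool now) [ 0.0007  0.0011 -0.0009] turn [-0.0003  0.0049 -0.0004] shift(goal axes) [ 0.0007  0.0011 -0.0009] n 1.0 1.0
[-5.64675365e-01  1.93649280e-01  1.66238059e+00  3.60258604e-04
  1.28589801e+00  1.20321439e-01] 0.49817987416267717
```

View pics/w2.png

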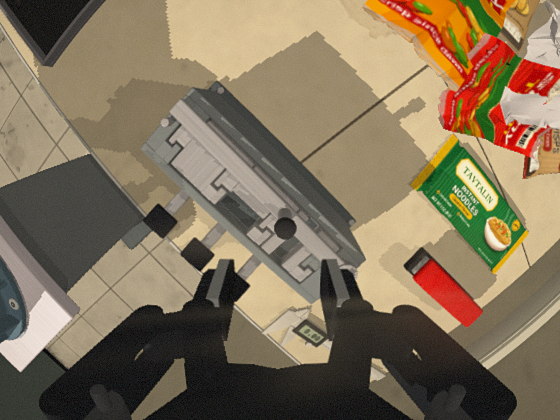

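The wrist view shows the knob at (285,228), the fingers at x≈232 and 322, and the left and middle pads at (161,221) and (197,252). I'll triangulate these against the first wrist view.

```bash
cat >> h.py <<'E'
def wr(c,u,v):
    a=wray(c,u,v,0);o=c['cam_to_world'][:3,3];d=a-o;return o,d/np.linalg.norm(d)
def tri(r):
    A=sum(np.eye(3)-np.outer(d,d) for o,d in r);b=sum((np.eye(3)-np.outer(d,d))@o for o,d in r);return np.linalg.solve(A,b)
E
cp /tmp/wrist.npz /tmp/w2.npz
python3 - <<'E'
from h import *
c=load('wrist');z=.137
print('knob',wray(c,285,228,.137),wray(c,161,221,.056),wray(c,197,252,.056))
for p in [(285,228),(161,221),(197,252)]:
    d=c['z_map'][p[1],p[0]];o,r=wr(c,*p);print(o+r*d/(r@c['cam_to_world'][:3,2]))
s=load('scene')
# dark knob in scene/side near projected place
X=np.array([.531,-.198,.132])
for n in ('scene','side'):
    s=load(n);M=np.linalg.inv(s['cam_to_world']);q=M@np.r_[X,1];f=210/np.tan(np.radians(float(s['fov_y']))/2);print(n,q[:2]/q[2]*f+[s['cx'],s['cy']])
E
```

```text
knob [ 0.53469385 -0.19972395  0.137     ] [ 0.42608806 -0.14491051  0.056     ] [ 0.43159785 -0.19155795  0.056     ]
[ 0.53465612 -0.19977564  0.13684248]
[ 0.42524909 -0.14497196  0.0544873 ]
[ 0.43004331 -0.19215461  0.05309518]
scene [333.34309884 213.07694239]
side [280.27740359 165.7657941 ]
```

```bash
python3 - <<'E'
from h import *
goal([.533,-.199,.28],-.69)
y=.087;X=np.array([np.cos(y),np.sin(y)]);Y=np.array([-X[1],X[0]]);piv=np.array([.539,-.2746])
ps=-.69;tx=np.array([np.cos(ps),np.sin(ps)]);tz=np.array([-tx[1],tx[0]])
ph=np.linspace(0,1.74,12);P=piv+.075*(np.sin(ph)[:,None]*X+np.cos(ph)[:,None]*Y)
D=np.diff(P,axis=0);print(np.c_[D@tx,D@tz].round(4).tolist(),P[-1]);
E
```

```text
t 3.37 pos [ 0.5309 -0.1972  0.3717] shift(tool now) [ 0.0026  0.0917 -0.0001] turn [-0.0003  0.0047  0.0012] shift(goal axes) [ 0.0027  0.0917 -0.0001] n 3.0 1.0
[[0.0091, 0.0076], [0.0102, 0.0061], [0.011, 0.0044], [0.0116, 0.0026], [0.0118, 0.0008], [0.0118, -0.0011], [0.0115, -0.0029], [0.0109, -0.0047], [0.01, -0.0064], [0.0089, -0.0079], [0.0075, -0.0092]] [ 0.61374674 -0.28075833]
```

Emit:
move_arm([
  [0.5, [0.001, 0.025, -0.001], [0, 0, 0]],
  [0.5, [0.002, 0.025, 0], [0, 0, 0]],
  [0.5, [0, 0.025, 0], [0, 0, 0]],
  [0.5, [0, 0.015, 0], [0, 0, 0]],
  [0.3, [0, 0, 0], [0, 0, 0]],
  [0.3, [0, 0, 0], [0, 0, 0]],
  [0.3, [0, 0, 0], [0, 0, 0]],
])

```text
time_s: 3.95
eef_pos: [0.5333, -0.2013, 0.2826]
eef_rot: [-0.666, 0.666, -0.237, 0.239]
wrist_force: [0.1, 0.2, 0.1]
opening: 0.303
```

Emit:
move_arm([
  [0.3, [0.014, 0, 0.008], [0, 0, 0]],
  [0.3, [0.014, 0, 0.006], [0, 0, 0]],
  [0.3, [0.011, 0, 0.004], [0, 0, 0]],
  [0.3, [0.012, 0, 0.003], [0, 0, 0]],
  [0.3, [0.012, 0, 0.001], [0, 0, 0]],
  [0.3, [0.012, 0, -0.001], [0, 0, 0]],
  [0.3, [0.0115, 0, -0.003], [0, 0, 0]],
  [0.3, [0.011, 0, -0.005], [0, 0, 0]],
])

```text
time_s: 4.62
eef_pos: [0.6176, -0.2532, 0.2831]
eef_rot: [-0.666, 0.666, -0.237, 0.239]
wrist_force: [-0.6, 1.3, 0.0]
opening: 0.301
```

Emit:
move_arm([
  [0.3, [0.01, 0, -0.006], [0, 0, 0]],
  [0.3, [0.009, 0, -0.008], [0, 0, 0]],
  [0.3, [0.007, 0, -0.009], [0, 0, 0]],
  [0.3, [0, 0, 0], [0, 0, 0]],
])

```text
time_s: 4.95
eef_pos: [0.6207, -0.2862, 0.2803]
eef_rot: [0.668, -0.664, 0.241, -0.235]
wrist_force: [-9.0, 12.7, 8.2]
opening: 0.299
```

```bash
python3 - <<'E'
from h import *
goal([.53,-.2,.39],.087)
c=cap('wrist');s=cap('scene')['pixels'][150:300,260:460];cv2.imwrite('pics/s2.png',np.hstack([cv2.resize(s,(400,300)),cv2.resize(c['pixels'],(400,300))])[:,:,::-1])
E
```

```text
t 4.95 pos [ 0.6207 -0.2862  0.2803] shift(tool now) [-0.1259 -0.1084  0.0094] turn [-0.0063 -0.7746 -0.0085] shift(goal axes) [-0.0829 -0.1097  0.0938] n 4.0 7.0
```

View pics/s2.png

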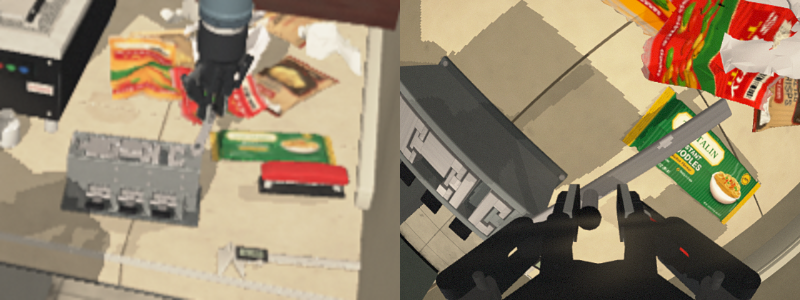

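The keeper is against its stop: a 15 N reaction, and the bar points back in both views. I'll back off, rise, and go over the right pad.

Emit:
move_arm([
  [0.3, [-0.007, 0, 0], [0, 0, 0]],
  [0.3, [0, -0.03, 0], [0, 0, 0]],
  [0.3, [0, -0.03, 0], [0, 0, 0]],
  [0, [-0.03, 0, 0], [0, 0.1, 0]],
  [0, [-0.03, 0, 0], [0, 0.1, 0]],
  [0, [-0.02, 0, 0], [0, 0.1, 0]],
  [0, [0, 0, -0.03], [0, 0.1, 0]],
  [0, [0, 0, -0.04], [0, 0.1, 0]],
])

```text
time_s: 5.72
eef_pos: [0.4994, -0.2613, 0.3419]
eef_rot: [-0.586, 0.586, -0.395, 0.397]
wrist_force: [0.1, -0.7, 0.6]
opening: -0.0
```

```bash
python3 - <<'E'
from h import *
goal([.433,-.241,.34],-1.484); print(get_obs()['q'])
E
```

```text
t 5.72 pos [ 0.4994 -0.2613  0.3419] shift(tool now) [-0.0437  0.0017 -0.054 ] turn [-0.0023  0.2961  0.0025] shift(goal axes) [-0.026   0.0019 -0.0644] n 2.0 3.0
[-6.92763992e-01  2.18598582e-01  1.69572568e+00  3.34230304e-04
  1.22388188e+00  4.95008421e-01]
```

Emit:
move_arm([
  [0, [0, 0, 0], [0, 0.1, 0]],
  [0, [0, 0, 0], [0, 0.1, 0]],
  [0, [0, 0, 0], [0, 0.096, 0]],
  [0, [-0.013, 0, -0.032], [0, 0, 0]],
  [0, [-0.013, 0, -0.032], [0, 0, 0]],
  [0, [0, 0, 0], [0, 0, 0]],
  [0, [0, 0, 0], [0, 0, 0]],
])

```text
time_s: 6.3
eef_pos: [0.4318, -0.242, 0.3411]
eef_rot: [-0.521, 0.521, -0.478, 0.478]
wrist_force: [0.3, 0.1, -0.0]
opening: -0.0
```

```bash
python3 - <<'E'
from h import *
goal([.433,-.241,.245],-1.484)
c=cap('wrist');cv2.imwrite('pics/w3.png',c['pixels'][:,:,::-1])
E
```

```text
t 6.30 pos [ 0.4318 -0.242   0.3411] shift(tool now) [-0.001   0.0961  0.0012] turn [-0.0005 -0.0003  0.0008] shift(goal axes) [-0.0009  0.0961  0.0013] n 3.0 1.0
```

View pics/w3.png

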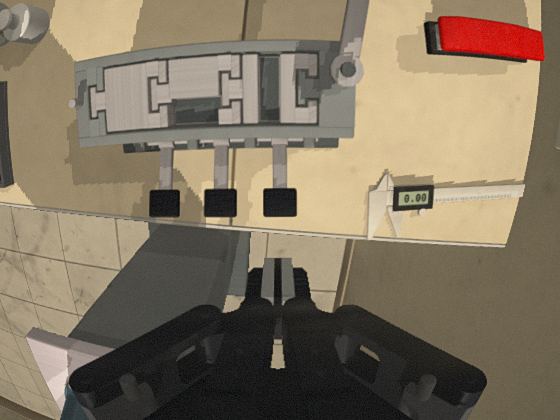

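The view confirms it: the right insert has the through channel at (268,85), the middle one is stepped, and the left one is plain. The right pad is at (280,202), in line with the fingers.

```bash
python3 - <<'E'
from h import *
c=load('wrist')
for p in [(165,203),(220,202),(280,202),(348,70),(268,85)]:
    d=c['z_map'][p[1],p[0]];o,r=wr(c,*p);print(p,(o+r*d/(r@c['cam_to_world'][:3,2])).round(4))
E
```

```text
(165, 203) [ 0.4251 -0.1465  0.0556]
(220, 202) [ 0.4302 -0.1949  0.0564]
(280, 202) [ 0.4346 -0.2441  0.0575]
(348, 70) [ 0.539  -0.2767  0.1077]
(268, 85) [ 0.5254 -0.2279  0.084 ]
```

Emit:
move_arm([
  [0, [0, 0.035, 0.002], [0, 0, 0]],
  [0, [0, 0.035, 0], [0, 0, 0]],
  [0, [0, 0.025, 0], [0, 0, 0]],
  [0, [0, 0.007, 0], [0, 0, 0]],
  [0, [0, 0.007, 0], [0, 0, 0]],
  [0, [0, 0.007, 0], [0, 0, 0]],
  [0, [0, 0.005, 0], [0, 0, 0]],
])

```text
time_s: 6.93
eef_pos: [0.4363, -0.2432, 0.2217]
eef_rot: [-0.521, 0.522, -0.476, 0.478]
wrist_force: [-5.2, 1.4, 12.4]
opening: -0.001
```

Emit:
move_arm([
  [0, [0, 0.005, 0], [0, 0, 0]],
  [0, [0, 0.005, 0], [0, 0, 0]],
  [0, [0, 0.005, 0], [0, 0, 0]],
  [0, [0, 0.004, 0], [0, 0, 0]],
  [0, [0, 0.003, 0], [0, 0, 0]],
  [0, [0, 0, 0], [0, 0, 0]],
])

```text
time_s: 7.43
eef_pos: [0.436, -0.2434, 0.1999]
eef_rot: [-0.521, 0.522, -0.476, 0.479]
wrist_force: [-5.4, -0.3, 6.7]
opening: -0.003
```

Now at the last few mm to the stop.

Emit:
move_arm([
  [0, [0, 0.003, 0], [0, 0, 0]],
  [0, [0, 0.003, 0], [0, 0, 0]],
  [0, [0, 0.003, 0], [0, 0, 0]],
  [0, [0, 0.002, 0], [0, 0, 0]],
  [0, [0, 0, 0], [0, 0, 0]],
  [0, [0, 0, 0], [0, 0, 0]],
])

```text
time_s: 7.93
eef_pos: [0.4369, -0.2437, 0.1931]
eef_rot: [-0.521, 0.522, -0.476, 0.479]
wrist_force: [-18.1, 9.9, 50.1]
opening: -0.002
```

It reached the stop at 50 N with z=.193 as expected. I'll retract and turn for the grasp.

Emit:
move_arm([
  [0, [0, -0.01, 0], [0, 0, 0]],
  [0, [0, -0.035, 0], [0, 0, 0]],
  [0, [0, -0.04, 0], [0, 0, 0]],
  [0, [0, -0.04, 0], [0, 0, 0]],
  [1, [0, -0.03, 0], [0, -0.12, 0]],
  [1, [0, 0, 0], [0, -0.12, 0]],
  [1, [0, 0, 0], [0, -0.12, 0]],
  [1, [0, 0, 0], [0, -0.12, 0]],
])

```text
time_s: 8.6
eef_pos: [0.4361, -0.2427, 0.3451]
eef_rot: [-0.621, 0.622, -0.336, 0.34]
wrist_force: [-0.6, 0.6, 0.4]
opening: 0.566
```

Emit:
move_arm([
  [1, [0, 0, 0], [0, -0.12, 0]],
  [1, [0, 0, 0], [0, -0.12, 0]],
  [1, [0, 0, 0], [0, -0.12, 0]],
  [1, [0, 0, 0], [0, -0.12, 0]],
  [1, [0, 0, 0], [0, -0.12, 0]],
  [1, [0, 0, 0], [0, -0.12, 0]],
  [1, [0.03, 0, 0], [0, -0.12, 0]],
  [1, [0.03, 0, 0], [0, -0.12, 0]],
])

```text
time_s: 9.27
eef_pos: [0.4943, -0.2561, 0.3441]
eef_rot: [-0.706, 0.708, -0.012, 0.015]
wrist_force: [0.5, -0.9, 0.7]
opening: 1.0
```

```bash
python3 - <<'E'
from h import *
c=cap('wrist');cv2.imwrite('pics/w4.png',c['pixels'][:,:,::-1])
goal([.524,-.2346,.34],.092)
E
```

```text
t 9.32 pos [ 0.4986 -0.2571  0.3444] shift(tool now) [0.0247 0.0045 0.0233] turn [ 0.0046 -0.1224  0.0076] shift(goal axes) [0.0273 0.0044 0.0201] n 1.0 1.0
```

View pics/w4.png

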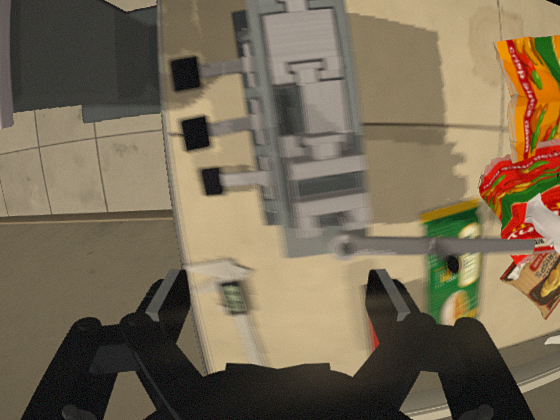

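The right pad is down at (212,181) and the raised channelled insert is at (330,185). I'll line up and measure its raised head by depth.

Emit:
move_arm([
  [1, [0.012, 0, 0.012], [0.004, -0.12, 0.007]],
  [1, [0.014, 0, 0.009], [0, 0, 0]],
  [1, [0, 0, 0], [0, 0, 0]],
  [1, [0, 0, 0], [0, 0, 0]],
  [1, [0, 0, 0], [0, 0, 0]],
])

```text
time_s: 9.73
eef_pos: [0.5194, -0.234, 0.3427]
eef_rot: [0.708, -0.706, -0.025, 0.029]
wrist_force: [0.2, -0.1, 0.4]
opening: 1.0
```

```bash
cat > cl.py <<'E'
from h import *
def cloud(n):
    c=cap(n);v,u=np.mgrid[0:420,0:560];f=210/np.tan(np.radians(float(c['fov_y']))/2);M=c['cam_to_world']
    a=np.dstack([u-c['cx'],v-c['cy']])
    if n=='wrist':
        r=np.hypot(a[...,0],a[...,1])+1e-9;t=r/f;d=np.dstack([a*(np.tan(t)/r)[...,None],np.ones_like(r)])
        ok=(t<1.3)
    else: d=np.dstack([a/f,np.ones(a.shape[:2])]);ok=np.ones(a.shape[:2],bool)
    z=c['z_map'];W=(d*z[...,None])@M[:3,:3].T+M[:3,3];ok&=z>0
    return c,W,ok
E
python3 - <<'E'
from cl import *
c,W,ok=cloud('wrist');y=.092
R=np.array([[np.cos(y),np.sin(y)],[-np.sin(y),np.cos(y)]])
L=(W[...,:2]-[.5196,-.1848])@R.T
b=ok&(np.abs(L[...,0])<.06)&(np.abs(L[...,1])<.13)
for lo,hi in [(.09,.099),(.112,.13)]:
    m=b&(W[...,2]>lo)&(W[...,2]<hi)&(L[...,0]<.04)
    q=L[m];print(lo,m.sum(),np.percentile(q,[1,50,99],axis=0).round(4).tolist(),np.median(W[m][:,2]).round(4))
    if lo>.1:
        w=W[m][:,:2];print('rect',cv2.minAreaRect(w.astype(np.float32)*1000))
goal([.524,-.2346,.34],.092)
E
```

```text
0.09 17215 [[-0.0334, -0.0972], [-0.0006, 0.037], [0.0314, 0.0993]] 0.0946
0.112 4117 [[-0.0199, -0.0716], [0.0018, -0.0486], [0.0249, -0.0104]] 0.1204
rect ((525.69775390625, -226.0393524169922), (45.97571563720703, 63.13008117675781), 5.906342506408691)
t 9.78 pos [ 0.5191 -0.2341  0.3425] shift(tool now) [ 0.0048  0.0024 -0.0009] turn [-0.0033 -0.0155 -0.0059] shift(goal axes) [ 0.0048  0.0025 -0.0009] n 1.0 1.0
```

Emit:
move_arm([
  [1, [0.006, 0.02, 0], [-0.003, -0.022, -0.006]],
  [1, [0, 0.02, 0], [0, 0, 0]],
  [0.7, [0, 0.02, 0], [0, 0, 0]],
  [0.65, [0, 0.005, 0], [0, 0, 0]],
  [0.65, [0, 0, 0], [0, 0, 0]],
  [0.65, [0, 0, 0], [0, 0, 0]],
])

```text
time_s: 10.28
eef_pos: [0.525, -0.2336, 0.2773]
eef_rot: [0.707, -0.706, -0.035, 0.035]
wrist_force: [-0.6, -1.2, 0.1]
opening: 0.652
```

```bash
python3 - <<'E'
from h import *
goal([.5258,-.2333,.27],.1);print(get_obs()['wrist_force'],get_obs()['opening'])
c=cap('wrist');cv2.imwrite('pics/w5.png',c['pixels'][:,:,::-1])
E
```

```text
t 10.28 pos [ 0.525  -0.2336  0.2773] shift(tool now) [0.0008 0.0073 0.0002] turn [-0.0011 -0.0018 -0.0004] shift(goal axes) [0.0008 0.0073 0.0002] n 1.0 1.0
[-0.57207355 -1.17711407  0.08530211] 0.652140149380287
```

View pics/w5.png

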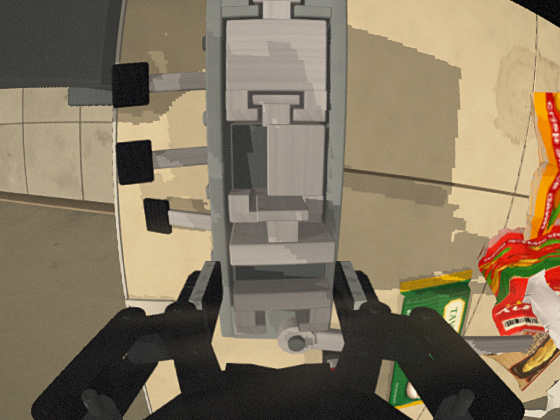

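The fingers (inner edges at about 221 and 337) straddle the raised head (230–334) symmetrically. I'll lower and close gently, watching the force.

Emit:
move_arm([
  [0.65, [0.001, 0.007, 0], [0, 0, 0]],
  [0.6, [0, 0, 0], [0, 0, 0]],
  [0.57, [0, 0, 0], [0, 0, 0]],
  [0.57, [0, 0, 0], [0, 0, 0]],
])

```text
time_s: 10.67
eef_pos: [0.5262, -0.2329, 0.2699]
eef_rot: [0.707, -0.706, -0.035, 0.035]
wrist_force: [0.8, -0.8, 0.4]
opening: 0.568
```

Emit:
move_arm([
  [0.55, [0, 0, 0], [0, 0, 0]],
  [0.54, [0, 0, 0], [0, 0, 0]],
  [0.53, [0, 0, 0], [0, 0, 0]],
])

```text
time_s: 10.92
eef_pos: [0.5261, -0.2331, 0.2701]
eef_rot: [0.707, -0.706, -0.035, 0.035]
wrist_force: [-2.1, -0.1, 3.6]
opening: 0.538
```

Contact is near-symmetric (about 2 N). Now I'll close fully and lift slowly.

Emit:
move_arm([
  [0.45, [0, 0, 0], [0, 0, 0]],
  [0.3, [0, 0, 0], [0, 0, 0]],
  [0.2, [0, 0, 0], [0, 0, 0]],
  [0.2, [0, -0.003, 0], [0, 0, 0]],
  [0.2, [0, -0.004, 0], [0, 0, 0]],
])

```text
time_s: 11.33
eef_pos: [0.5258, -0.2328, 0.2757]
eef_rot: [0.707, -0.706, -0.034, 0.035]
wrist_force: [1.6, -1.3, -4.8]
opening: 0.525
```

Emit:
move_arm([
  [0.2, [0, -0.006, 0], [0, 0, 0]],
  [0.2, [0, -0.008, 0], [0, 0, 0]],
  [0.2, [0, -0.008, 0], [0, 0, 0]],
  [0.2, [0, -0.008, 0], [0, 0, 0]],
  [0.2, [0, -0.008, 0], [0, 0, 0]],
  [0.2, [0, -0.008, 0], [0, 0, 0]],
])

```text
time_s: 11.83
eef_pos: [0.5261, -0.2329, 0.3238]
eef_rot: [0.707, -0.706, -0.035, 0.035]
wrist_force: [-0.4, -0.7, -2.8]
opening: 0.527
```

Emit:
move_arm([
  [0.2, [0, -0.008, 0], [0, 0, 0]],
  [0.2, [0, -0.012, 0], [0, 0, 0]],
  [0.2, [0, -0.02, 0], [0, 0, 0]],
  [0.2, [0, -0.01, 0], [0, 0, 0]],
  [0.2, [0, 0, 0], [0, 0, 0]],
])

```text
time_s: 12.25
eef_pos: [0.5269, -0.2336, 0.3763]
eef_rot: [-0.705, 0.707, 0.036, -0.034]
wrist_force: [2.1, -0.8, -2.5]
opening: 0.529
```

```bash
python3 - <<'E'
from cl import *
c,W,ok=cloud('wrist');y=.094
R=np.array([[np.cos(y),np.sin(y)],[-np.sin(y),np.cos(y)]])
L=(W[...,:2]-[.5196,-.1848])@R.T
for yc in (.05,0,-.05):
    m=ok&(abs(L[...,0]-.01)<.008)&(abs(L[...,1]-yc)<.015);print(yc,m.sum(),np.percentile(W[m][:,2],[10,50,90]).round(4) if m.any() else '')
c,W,ok=cloud('side');s=c['pixels']
# tray: dark liner near (0.476,0.168), height <.02
m=ok&(abs(W[...,0]-.48)<.1)&(abs(W[...,1]-.17)<.11)&(W[...,2]<.03)&(s.max(2)<45)
m=cv2.morphologyEx(m.astype(np.uint8),cv2.MORPH_OPEN,np.ones((3,3)));print('liner',m.sum(),np.median(W[m>0],axis=0))
print(cv2.minAreaRect(W[m>0][:,:2].astype(np.float32)*1000))
m2=ok&(abs(W[...,0]-.48)<.1)&(abs(W[...,1]-.17)<.11)&(abs(W[...,2]-.019)<.005);print('rim',m2.sum(),cv2.minAreaRect(W[m2][:,:2].astype(np.float32)*1000))
goal([.48,.17,.37],.094)
cv2.imwrite('pics/side3.png',cv2.resize(s[140:340,220:480],None,fx=2.5,fy=2.5)[:,:,::-1])
E
```

```text
0.05 815 [0.0939 0.0953 0.0962]
0 1823 [0.0949 0.1799 0.2233]
-0.05 4292 [0.2153 0.2783 0.2927]
liner 1660 [0.4759038  0.16595469 0.00742953]
((476.3509826660156, 160.02154541015625), (117.36032104492188, 129.4803009033203), 2.055898666381836)
rim 478 ((494.89642333984375, 168.42361450195312), (170.54953002929688, 153.12051391601562), 1.438399314880371)
t 12.35 pos [ 0.5262 -0.2331  0.373 ] shift(tool now) [-0.0061  0.0033  0.4057] turn [-0.0008  0.005   0.0001] shift(goal axes) [-0.0081  0.003   0.4056] n 10.0 1.0
```

View pics/side3.png

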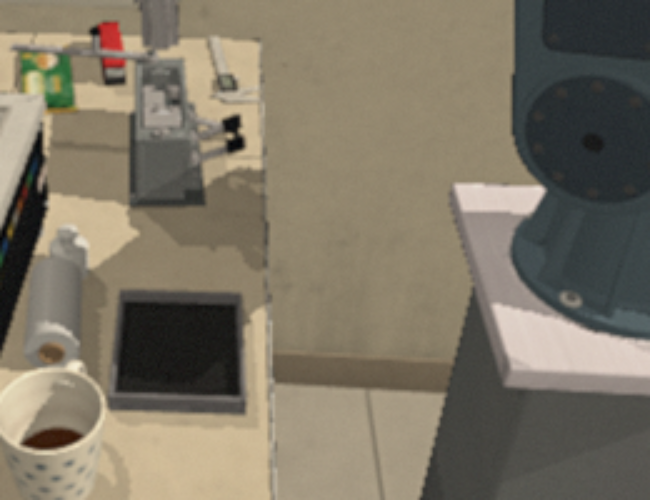

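The neighbours are still at z≈.095, so they are seated, and the hanging insert is clear. The liner centre is about (.476,.165) with its top at about .0075. I'll carry the insert over.

Emit:
move_arm([
  [0.2, [0, 0, 0.015], [0, 0, 0]],
  [0.2, [-0.001, 0, 0.03], [0, 0, 0]],
  [0.2, [-0.001, 0, 0.035], [0, 0, 0]],
  [0.2, [-0.002, 0, 0.035], [0, 0, 0]],
  [0.2, [-0.002, 0, 0.035], [0, 0, 0]],
  [0.2, [-0.002, 0, 0.035], [0, 0, 0]],
  [0.2, [-0.002, 0, 0.035], [0, 0, 0]],
  [0.2, [0, 0, 0.035], [0, 0, 0]],
])

```text
time_s: 13.02
eef_pos: [0.4894, 0.0219, 0.3716]
eef_rot: [0.707, -0.705, -0.034, 0.036]
wrist_force: [0.5, 0.1, -3.7]
opening: 0.527
```

Emit:
move_arm([
  [0.2, [0, 0, 0.035], [0, 0, 0]],
  [0.2, [0, 0, 0.035], [0, 0, 0]],
  [0.2, [0, 0, 0.035], [0, 0, 0]],
  [0.2, [0, 0, 0.025], [0, 0, 0]],
  [0.2, [0, 0, 0.015], [0, 0, 0]],
  [0.2, [0, 0, 0], [0, 0, 0]],
  [0.2, [0, 0, 0], [0, 0, 0]],
  [0.2, [0, 0, 0], [0, 0, 0]],
])

```text
time_s: 13.68
eef_pos: [0.4762, 0.1638, 0.3724]
eef_rot: [0.707, -0.706, -0.034, 0.036]
wrist_force: [-0.6, -0.2, -2.4]
opening: 0.521
```

```bash
python3 - <<'E'
from cl import *
goal([.476,.165,.236],.094)
c,W,ok=cloud('wrist')
# bottom of the held insert seen from side camera
c,W,ok=cloud('side');P,_,_=pose()
m=ok&(abs(W[...,0]-P[0])<.035)&(abs(W[...,1]-P[1]-.02)<.035)&(W[...,2]>.06)&(W[...,2]<P[2]-.12)
m[:, :]&=c['pixels'].max(2)>90
print(m.sum(),np.percentile(W[m][:,2],[0.5,2,50,98]))
E
```

```text
t 13.68 pos [0.4762 0.1638 0.3724] shift(tool now) [0.0002 0.1364 0.0011] turn [-0.0011  0.0053 -0.0023] shift(goal axes) [-1.000e-04  1.364e-01  1.200e-03] n 4.0 1.0
828 [0.14842394 0.15106722 0.20518854 0.22697977]
```

Emit:
move_arm([
  [0.2, [0, 0.025, 0], [0, 0, 0]],
  [0.2, [0, 0.035, 0], [0, 0, 0]],
  [0.2, [0, 0.035, 0], [0, 0, 0]],
  [0.2, [0, 0.02, 0], [0, 0, 0]],
  [0.2, [0, 0.015, 0], [0, 0, 0]],
  [0.2, [0, 0.004, 0], [0, 0, 0]],
  [0.2, [0, 0.002, 0], [0, 0, 0]],
  [0.2, [0, 0, 0], [0, 0, 0]],
])

```text
time_s: 14.45
eef_pos: [0.477, 0.1637, 0.2376]
eef_rot: [0.707, -0.706, -0.035, 0.035]
wrist_force: [0.5, 0.3, -2.9]
opening: 0.526
```

Emit:
move_arm([
  [0.2, [0, 0.002, 0], [0, 0, 0]],
  [0.2, [0, 0.001, 0], [0, 0, 0]],
  [0.2, [0, 0, 0], [0, 0, 0]],
])

```text
time_s: 14.7
eef_pos: [0.4769, 0.1642, 0.235]
eef_rot: [0.707, -0.706, -0.035, 0.035]
wrist_force: [-0.5, -0.3, -2.7]
opening: 0.528
```

Emit:
move_arm([
  [0.2, [0, 0.001, 0], [0, 0, 0]],
  [0.2, [0, 0.001, 0], [0, 0, 0]],
  [0.2, [0, 0, 0], [0, 0, 0]],
])

```text
time_s: 14.95
eef_pos: [0.477, 0.1641, 0.2337]
eef_rot: [0.706, -0.706, -0.035, 0.035]
wrist_force: [-3.9, -2.8, 7.6]
opening: 0.523
```

It's down (force reversed to +7.6 N). I'll release and rise.

Emit:
move_arm([
  [0.6, [0, 0, 0], [0, 0, 0]],
  [0.8, [0, 0, 0], [0, 0, 0]],
  [0.9, [0, 0, 0], [0, 0, 0]],
  [0.9, [0, -0.02, 0], [0, 0, 0]],
  [0.9, [0, -0.04, 0], [0, 0, 0]],
  [0.9, [0, -0.04, 0], [0, 0, 0]],
  [0.9, [0, -0.035, 0], [0, 0, 0]],
  [0.9, [0, 0, 0], [0, 0, 0]],
])

```text
time_s: 15.62
eef_pos: [0.479, 0.1644, 0.3753]
eef_rot: [0.707, -0.705, -0.04, 0.031]
wrist_force: [1.5, -1.4, 1.0]
opening: 0.897
```

```bash
python3 - <<'E'
from cl import *
c,W,ok=cloud('wrist')
m=ok&(abs(W[...,0]-.477)<.05)&(abs(W[...,1]-.164)<.05)&(W[...,2]>.07)&(W[...,2]<.1)
print('head',m.sum(),np.percentile(W[m][:,2],[2,25,50,75,98]).round(4),cv2.minAreaRect(W[m][:,:2].astype(np.float32)*1000))
A=np.c_[W[m][:,:2]-.3,np.ones(m.sum())];z=W[m][:,2];k=abs(z-np.median(z))<.003
print('tilt',np.linalg.lstsq(A[k],z[k],rcond=None)[0].round(3))
cv2.imwrite('pics/w6.png',c['pixels'][:,:,::-1])
goal([.602,-.268,.37],-.69)
E
```

```text
head 3116 [0.0709 0.0743 0.0824 0.0833 0.0845] ((472.1046142578125, 168.82168579101562), (46.17728042602539, 63.02735137939453), 5.226963520050049)
tilt [ 0.002 -0.024  0.079]
t 15.67 pos [0.4782 0.1643 0.3719] shift(tool now) [ 0.0804  0.0019 -0.4424] turn [-0.0051  0.7892  0.0079] shift(goal axes) [ 0.3707  0.0019 -0.2546] n 11.0 7.0
```

View pics/w6.png

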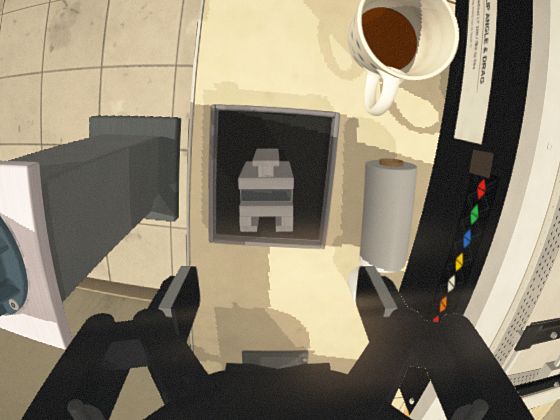

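The insert stands upright in the tray at about (265,195), with its head at z≈.083 against an expected .084. Next I'll go back to the keeper post.

Emit:
move_arm([
  [0.5, [0.008, 0, -0.03], [0, 0, 0]],
  [0.5, [0.008, 0, -0.04], [0, 0, 0]],
  [0.5, [0.008, 0, -0.04], [0, 0, 0]],
  [0.5, [0.008, 0, -0.04], [0, 0, 0]],
  [0.5, [0.008, 0, -0.04], [0, 0, 0]],
  [0.5, [0.008, 0, -0.04], [0, 0, 0]],
  [0.5, [0.008, 0, -0.04], [0, 0, 0]],
  [0.5, [0.008, 0, -0.04], [0, 0, 0]],
])

```text
time_s: 16.33
eef_pos: [0.5708, -0.1401, 0.365]
eef_rot: [0.707, -0.705, -0.034, 0.036]
wrist_force: [1.1, 0.4, 0.1]
opening: 0.499
```

Emit:
move_arm([
  [0.5, [0.01, 0, -0.04], [0, 0.1, 0]],
  [0.5, [0.01, 0, -0.04], [0, 0.1, 0]],
  [0.5, [0.01, 0, -0.04], [0, 0.1, 0]],
  [0.5, [0, 0, 0], [0, 0.1, 0]],
  [0.5, [0, 0, 0], [0, 0.1, 0]],
  [0.5, [0, 0, 0], [0, 0.1, 0]],
  [0.5, [0, 0, 0], [0, 0.1, 0]],
  [0.5, [0, 0, 0], [0, 0.09, 0]],
])

```text
time_s: 17.0
eef_pos: [0.6005, -0.2578, 0.3643]
eef_rot: [0.665, -0.664, 0.243, -0.24]
wrist_force: [-0.6, -0.5, -0.5]
opening: 0.497
```

```bash
python3 - <<'E'
from cl import *
goal([.6147,-.282,.28],-.69)
c,W,ok=cloud('wrist')
m=ok&(abs(W[...,0]-.61)<.05)&(abs(W[...,1]+.28)<.04)&(W[...,2]>.12)&(W[...,2]<.145)
print('knob',m.sum(),np.median(W[m],axis=0).round(4))
m=ok&(W[...,0]>.6)&(W[...,0]<.76)&(abs(W[...,1]+.28)<.05)&(abs(W[...,2]-.103)<.006);print('bar',m.sum(),cv2.minAreaRect(W[m][:,:2].astype(np.float32)*1000))
E
```

```text
t 17.00 pos [ 0.6005 -0.2578  0.3643] shift(tool now) [ 0.0268  0.0842 -0.0095] turn [-0.0004 -0.0064 -0.0043] shift(goal axes) [ 0.0264  0.0843 -0.0096] n 3.0 1.0
knob 427 [ 0.6147 -0.2809  0.1354]
bar 2939 ((665.4478759765625, -286.83819580078125), (15.046178817749023, 132.25143432617188), 84.86038970947266)
```

Emit:
move_arm([
  [0.5, [0.026, 0, -0.009], [0, -0.006, 0]],
  [0.5, [0, 0, 0], [0, 0, 0]],
  [0.5, [0, 0.03, 0], [0, 0, 0]],
  [0.5, [0, 0.03, 0], [0, 0, 0]],
  [0.5, [0, 0.022, 0], [0, 0, 0]],
  [0.3, [0, 0, 0], [0, 0, 0]],
  [0.3, [0, 0, 0], [0, 0, 0]],
])

```text
time_s: 17.63
eef_pos: [0.6145, -0.2807, 0.2828]
eef_rot: [0.667, -0.665, 0.239, -0.235]
wrist_force: [0.3, -0.2, 0.8]
opening: 0.301
```

Emit:
move_arm([
  [0.3, [-0.014, 0, 0.009], [0, 0, 0]],
  [0.3, [-0.013, 0, 0.008], [0, 0, 0]],
  [0.3, [-0.01, 0, 0.0065], [0, 0, 0]],
  [0.3, [-0.011, 0, 0.005], [0, 0, 0]],
  [0.3, [-0.0115, 0, 0.003], [0, 0, 0]],
  [0.3, [-0.012, 0, 0.001], [0, 0, 0]],
  [0.3, [-0.012, 0, -0.001], [0, 0, 0]],
  [0.3, [-0.0115, 0, -0.003], [0, 0, 0]],
])

```text
time_s: 18.3
eef_pos: [0.5596, -0.1983, 0.2865]
eef_rot: [0.666, -0.666, 0.237, -0.237]
wrist_force: [0.8, -0.8, 0.2]
opening: 0.3
```

```bash
python3 - <<'E'
from h import *
# post end when closed (.5328,-.2006)
goal([.5328,-.2006,.282],-.69);print(get_obs()['wrist_force'])
E
```

```text
t 18.30 pos [ 0.5596 -0.1983  0.2865] shift(tool now) [-0.0193  0.0044 -0.0187] turn [-0.0009  0.0065  0.001 ] shift(goal axes) [-0.0192  0.0045 -0.0188] n 1.0 1.0
[ 0.79987989 -0.77074129  0.22528569]
```

Emit:
move_arm([
  [0.3, [-0.011, 0, -0.0045], [0, 0, 0]],
  [0.3, [-0.0105, 0, -0.006], [0, 0, 0]],
  [0.3, [-0.009, 0, -0.008], [0, 0, 0]],
  [0.3, [0, 0, 0], [0, 0, 0]],
])

```text
time_s: 18.63
eef_pos: [0.5267, -0.1953, 0.2884]
eef_rot: [-0.666, 0.666, -0.232, 0.243]
wrist_force: [18.3, -5.0, -8.0]
opening: 0.304
```

```bash
cat > chk.py <<'E'
from cl import *
goal([.5328,-.2006,.282],-.69);print(get_obs()['wrist_force'])
c,W,ok=cloud('wrist')
y=.093;R=np.array([[np.cos(y),np.sin(y)],[-np.sin(y),np.cos(y)]])
L=(W[...,:2]-[.54,-.2755])@R.T
m=ok&(W[...,2]>.0995)&(W[...,2]<.108)&(abs(L[...,0])<.06)&(L[...,1]>.0)&(L[...,1]<.2)
q=L[m];r=cv2.minAreaRect(q.astype(np.float32)*1000);print('bar in pivot frame',m.sum(),r)
E
python3 chk.py
```

```text
t 18.63 pos [ 0.5267 -0.1953  0.2884] shift(tool now) [ 0.008   0.0065 -0.0003] turn [-0.0048  0.0054  0.0149] shift(goal axes) [ 0.0081  0.0064 -0.0002] n 1.0 1.0
[18.26871162 -5.02094442 -7.97035332]
bar in pivot frame 6433 ((-3.9371395111083984, 107.03653717041016), (21.816162109375, 170.48934936523438), 0.15060368180274963)
```

The bar is at its closed stop (18 N reaction, aligned within about 0.2°). I'll back off, rise, and make a final check.

Emit:
move_arm([
  [0.3, [0.008, 0, 0], [0, 0, 0]],
  [0.4, [0, 0, 0], [0, 0, 0]],
  [0.4, [0, -0.03, 0], [0, 0, 0]],
  [0.4, [0, -0.04, 0], [0, 0, 0]],
  [0.4, [0, -0.03, 0], [0, 0, 0]],
  [0.4, [0, 0, -0.03], [0, 0, 0]],
  [0.4, [0, 0, -0.03], [0, 0, 0]],
  [0.4, [0, 0, 0], [0, 0, 0]],
])

```text
time_s: 19.35
eef_pos: [0.4903, -0.2482, 0.3861]
eef_rot: [-0.665, 0.666, -0.238, 0.238]
wrist_force: [0.4, 0.2, 0.2]
opening: 0.398
```

```bash
python3 chk.py; python3 - <<'E'
from cl import *
w=load('wrist')['pixels'];c,W,ok=cloud('side')
cv2.imwrite('pics/end.png',np.hstack([cv2.resize(w,(400,300)),cv2.resize(c['pixels'][140:350,210:490],(400,300))])[:,:,::-1])
y=.093;R=np.array([[np.cos(y),np.sin(y)],[-np.sin(y),np.cos(y)]]);L=(W[...,:2]-[.5196,-.1848])@R.T
for yc in (.05,0):
    m=ok&(abs(L[...,0]-.00)<.02)&(abs(L[...,1]-yc)<.015)&(W[...,2]<.1);print(yc,m.sum(),np.percentile(W[m][:,2],[50,90,98]).round(4))
for n,p in [('calc',(300,368)),('mug',(240,310)),('bottle',(243,258)),('stapler',(265,160))]: print(n,W[p[1],p[0]].round(3))
E
```

```text
t 19.35 pos [ 0.4903 -0.2482  0.3861] shift(tool now) [0.0027 0.1039 0.064 ] turn [ 0.0019  0.0031 -0.0003] shift(goal axes) [0.0025 0.1041 0.0638] n 3.0 1.0
[0.41978743 0.20020093 0.16622941]
bar in pivot frame 4001 ((-2.813932418823242, 95.96700286865234), (21.5180721282959, 192.02825927734375), 0.8392667770385742)
0.05 41 [0.0955 0.0971 0.0974]
0 34 [0.0928 0.0966 0.0975]
calc [0.445 0.412 0.013]
mug [0.583 0.292 0.031]
bottle [0.598 0.147 0.054]
stapler [ 0.604 -0.4    0.045]
```

View pics/end.png

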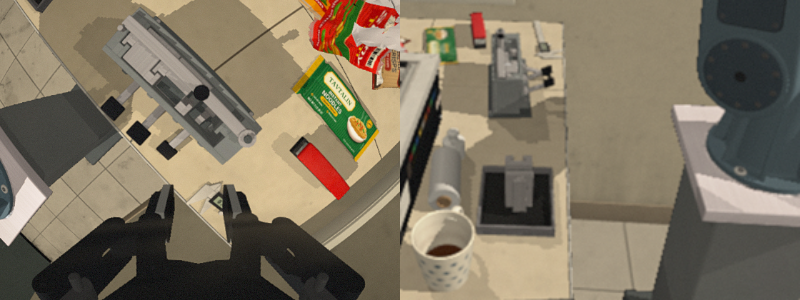

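The keeper bar lies along the row and the insert stands upright in the tray. The bystanders read the same as at the start. One last numeric check on the knob, then I'll hand in.

```bash
python3 - <<'E'
from cl import *
c,W,ok=cloud('wrist')
m=ok&(abs(W[...,0]-.533)<.04)&(abs(W[...,1]+.2)<.04)&(W[...,2]>.125)&(W[...,2]<.145)
k=np.median(W[m],axis=0);d=k[:2]-[.54,-.2755];a=np.arctan2(d[0]*np.cos(.093)+d[1]*np.sin(.093),-d[0]*np.sin(.093)+d[1]*np.cos(.093))
print(m.sum(),k.round(4),'keeper angle',a)
if abs(a)<.07: print(hand_in())
E
```

```text
408 [ 0.5326 -0.2012  0.1355] keeper angle -0.006570278520200856
the job is handed in; nothing more can be done
None
```

The job is done and handed in at about 19.5 s on the robot's clock (limit 72 s). `hand_in()` gives no verdict, so the checks below are my own measurements.

What I did:
- **Keeper open:** I swung the bar back to its stop.
- **Eject:** I pressed the right-hand pad to its stop, which raised the channelled insert in the right seat to a head height of 0.120 m.
- **Lift and place:** I gripped it front and back, lifted it straight up and stood it near the middle of the tray liner. Contact with the liner read about 8 N, and then I let go.
- **Keeper closed:** I swung the bar closed again and moved the arm clear.

Last checks:
- **Keeper:** the angle from the post knob is about -0.007 rad (needed below 0.1).
- **Insert in tray:** its head stands at 0.083 m (0.084 m expected). It sits roughly 5 mm from the liner centre, and the final side view shows it upright.
- **Other two inserts:** both are still seated, with heads at about 0.095 m.
- **Bystanders:** single-point readings for the mug, calculator and stapler match the start within about 2 mm. I took the grey cylinder near the tray for the weight, and it has not moved, but I never confirmed that it is the weight.

Two readings were less clean. A rectangle fitted to the closed bar came out about 21 mm wide instead of 14 mm, because it picked up rack edge pixels. A plane fitted to the placed insert's head gave a slope of about 0.02, which I put down to depth noise (limit 0.08 rad).

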